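# Free the cam lock and close the cup-labelling jig

## Robot

A 6-joint arm with a two-finger parallel gripper is mounted at the origin on a cart in front of the work surface, level with it; the furniture and walls round the work are solid. World frame = base frame: x ahead of the robot, y to its left, z up, the work surface at z = 0. Lengths are in m, angles in rad, forces in N, time in s.
With the tool pointing down it reaches from about 0.425 to 0.95 m from the base axis. Payload 3.5 kg.
Tool frame: the origin (TCP) lies on the centre line of the jaws, within the pads' length; the fingertips stand 11 mm ahead of it and the grasp point (between the pads) lies 8 mm behind it; x points along the fingers, y is the direction in which the jaws open and shut, and the axes are right-handed (so a half turn about x gives the same grasp; the last joint's range is limited). The gripper opens to 85 mm and grips with 20 to 120 N. Pads are 22 mm wide; open, the fingers measure 114 mm over their backs; the gripper's body (76 mm by 85 mm) begins 54 mm behind the grasp point. The pads swing forward as they close: fully open they stand 13 mm farther back than shut.
Start: joints at [1.011, 0.286, 1.577, -0, 1.279, -0.15], TCP at [0.269, 0.619, 0.242] pointing down, gripper open.
Joint ranges: [-2.77, 2.77], [-0.9, 2.22], [0.21, 2.48], [-1.53, 4.67], [0.24, 2.81], [-2.84, 2.84]. Speed limits (rad/s): [2.79, 2.79, 3.14, 3.14, 3.14, 3.14].

## Interface

Orientations are given as a unit quaternion [x, y, z, w].
In Python, from plant import ctrl gives the robot as it stands. The module is installed in compiled form; this text tells all that it offers.
- The arm moves only by the tool drive_tool, never from a script. Its argument "series" is a list of rows, each a list of 2 entries, a list of its own where there are three numbers: the shift along the tool's x, y, z in units of 50 mm (1.0 is 50 mm), then the turn, a rotation vector about the tool's x, y, z in degrees. A call has 1 to 5 rows; each row shifts and turns the pose as measured when the row begins, along the tool's axes as they then stand; what a row does not reach is not made up. A row lasts 1/10 s, in which the tool goes at most 50 mm and 8.59 degrees, less where a joint would pass 70% of its speed; a pose out of reach is approached as far as the arm can. A call is refused whole if a number of a shift passes 1 or a number of a turn 8.59, either way. A call with a gripper value outside its range is refused whole. "grip" is the gripper's target within -1 to 1 (fully open at 1, half-way at 0, shut at -1), set as the call begins (left out, the last holds). The fingers move at their own pace and stop on an object; "newtons" is the grip in N (left out, the last holds). Time passes only in rows, so rows that do not move let the fingers close. It gives the time, the measured TCP pose, the force and the opening at its end, in the units of the state.
- ctrl.get_state(): the state, without advancing time (a new reading comes with each control period).
- ctrl.read_camera(name): name is "scene" or "side" or "wrist"; returns a dict with "img" (400x640x3 uint8, red, green, blue), "camera_matrix" (3x3 intrinsics, pixels), "R" (3x3) and "t" (3): a world point X has camera coordinates R X + t. Camera axes: x right, y down, z forward; pixel columns grow to the right and rows downward; lengths in m; the calibration is good to about 2 mm. A picture is of the moment at which its call begins. There is no depth.
- ctrl.sign_off(): hands the job in, once; it reports no verdict.
The state is a dict: "time": time; "qpos": joint angles; "dq": joint speeds; "joint_efforts": joint torques, N m; "eef_pos": TCP position; "tcp_rot": TCP orientation; "contact_force": force on the tool from outside, world axes, zero at the start; "wrist_torque": the same for the moment, N m; "opening": opening from 0.0 (shut) to 1.0 (fully open).
Only numpy, scipy, OpenCV 4.12 (cv2) and the standard library are available. Lean on these libraries where they do the work, as an engineer would, in place of code of your own. Each camera call takes 0.05 s, during which the arm holds its last target.

## Task

Clamp the deli cup in the labelling jig: with shut fingertips push the cam lever clockwise (seen from above) round to its stop pin, so that the cam stands at its low point, and only then push the slide's upright plate forward until the slide is fully home and has pushed the cup up against the end wall of its nest. Only the slide may move the cup: do not touch, grip or lift the cup, and leave the things round the jig alone.

Things in the scene. Friction and masses are not known exactly. Their poses are not given: they have to be found in the camera images.
- jig: cup-labelling jig fixed to the table: white base plate 12 mm thick, x=-125 to 166 mm, y=-100 to 120 mm in its own frame; z=0 its underside, on the table. Its +x is forward, away from the robot (within 0.45 rad of world +x), +y left. The slide runs along x at y=-45 mm; at its far end the cup nest, with 30 mm high aluminium side walls and an end wall whose inner face is at x=158 mm
- cam_axis (a point): on the cam's vertical axis, 55 mm above the table, on the left of the jig (its x=28, y=55 mm). The dark eccentric disc round it (68 mm diameter, 15 mm off-centre, z=16 to 34 mm) stops the slide's roller unless turned to its low point
- cam (a joint): angle of cam and lever (rad), anticlockwise positive from above: 0 = low point at the slide's roller, lever against the stop pin; range 0 to 2.8, starts at 1.9 to 2.6. Stiff (0.45 N m, about 7 N at 60 mm), stays where left. The lever points at 0.175 rad + this angle, from the jig's +x towards +y. Below 0.12 counts as the low point
- lever_grip (a point): on the black upright post at the lever's end (16 mm diameter, z=42 to 90 mm), 70 mm from the cam axis, 65 mm above the table. The lever bar is 14 mm wide, z=44 to 62 mm, with a hub of 12 mm radius on the axis. The slide's roller arm behind and below it is up to 36 mm above the table
- stop_pin (a point): top centre of the fixed steel stop pin, 10 mm diameter, 60 mm above the table, against which the lever bar rests at the cam's low point
- slide (a joint): position of the follower slide along the jig's +x (m): 0 = fully back, 0.050 = fully home at its end stop; starts at 0 to 0.017. Friction 2.5 N, no spring: it stays where left. With the cam away from its low point the roller on the slide's left arm strikes the cam and the slide cannot come home
- push_face (a point): middle of the rear face (facing the jig's -x) of the slide's upright steel push plate, 48 mm wide, 10 mm thick, z=13 to 85 mm; the point is 55 mm above the table, on the slide's line (jig y=-45 mm), and moves with the slide. Free space behind it
- nest_seat (a point): point on the base plate, 12 mm above the table and on the slide's line (jig y=-45 mm), where the cup's axis stands when it touches the end wall
- deli_cup: pale lidded deli cup, 69 mm body (74 mm at the lid) and 68 mm high, standing loose on the base plate between the slide's pusher and the nest's end wall, 17 to 31 mm short of the wall; origin at the centre of its underside, z up; 40 to 120 g
- label_roll_large: white roll of labels, 64 mm across, 30 mm high, lying flat to the left of the jig; origin at the centre of its underside; leave alone
- label_roll_small: smaller yellow roll of labels, 52 mm across, 30 mm high, lying flat to the right of the jig; origin at the centre of its underside; leave alone
- kitchen_timer: upright kitchen timer, 30x74x66 mm, to the right of the jig near its far end; origin at the centre of its underside; leave alone
- mug: dark mug, 88 mm wide, 106 mm high, left of the jig; origin at the centre of its underside; leave alone
- squeeze_bottle: pale squeeze bottle with pointed cap, 64 mm across, 216 mm high, far right; origin at the centre of its underside; leave alone
- spice_jar: small lidded spice jar, 40 mm across, 105 mm high, right; origin at the centre of its underside; leave alone
- thermometer: pocket probe thermometer lying flat, 166x44x13 mm, right; origin at the centre of its underside; leave alone
Not all that is in view belongs to the job. Leave any pink look-alike of the deli_cup alone.

How it is judged:
By the outcome, as a careful person would: the job done as asked, in the order asked, and still so for the second after the job is handed in, with the robot touching nothing.
It also fails if it takes over 59 s, if anything falls off the work surface, if the arm or the gripper's body presses on something with over 40 N, if the wrist force passes 120 N, or if a joint passes its speed limit or range.

## Working session

There is one attempt and no reset: what is moved stays moved. The work goes in short steps, Python scripts to look and compute and a tool call to move; the robot and the scene stay as the last step left them, time stands still between calls to the robot, and variables do not carry over. Pictures are saved under pics/ and viewed, and the job is handed in when it is done.

Besides the shell and the picture viewer there is one more tool, called after ">>>" by a JSON object that holds its "method" and its "body", one argument or row to a line. drive_tool: Moves the arm, as the interface text tells. Its arguments: {"type":"object","properties":{"series":{"type":"array"},"grip":{"type":"number"},"newtons":{"type":"number"}},"required":["series"]}

```bash
mkdir -p pics; python3 - <<'E'
from plant import ctrl
import cv2,pickle
d={}
for n in ["scene","side","wrist"]:
    c=ctrl.read_camera(n); d[n]=c
    cv2.imwrite(f"pics/{n}0.png",c["img"][:,:,::-1]); print(n,c["camera_matrix"].tolist(),c["R"].round(4).tolist(),c["t"].round(4).tolist())
pickle.dump(d,open("cams0.pkl","wb"))
s=ctrl.get_state(); print({k:(v.round(4).tolist() if hasattr(v,'round') and hasattr(v,'tolist') else v) for k,v in s.items()})
E
```

```text
scene [[431.9048561793546, 0.0, 317.0074283228011], [0.0, 431.9048561793546, 201.47615412272748], [0.0, 0.0, 1.0]] [[0.5117, -0.8589, -0.0216], [-0.5719, -0.3217, -0.7546], [0.6412, 0.3985, -0.6558]] [-0.3199, 0.3647, 1.1469]
side [[380.64582740037224, 0.0, 323.88061651354116], [0.0, 380.64582740037224, 197.10636416987927], [0.0, 0.0, 1.0]] [[0.8548, -0.5186, 0.0182], [-0.2179, -0.3907, -0.8944], [0.471, 0.7605, -0.447]] [-0.484, 0.1666, 0.8679]
wrist [[325.8445130280228, 0.0, 318.50949070873986], [0.0, 325.8445130280228, 199.984186937369], [0.0, 0.0, 1.0]] [[0.3972, 0.9177, -0.0032], [0.8771, -0.3786, 0.2955], [0.27, -0.1202, -0.9553]] [-0.6738, -0.0397, 0.3813]
{'time': 0.15, 'qpos': [1.011, 0.287, 1.5778, -0.0, 1.2786, -0.15], 'dq': [-0.0013, -0.0026, -0.004, 0.0007, 0.0001, 0.0007], 'joint_efforts': [0.0021, -40.6601, -29.3141, -0.0001, 0.004, -0.0], 'eef_pos': [0.2686, 0.6187, 0.2412], 'tcp_rot': [0.1432, 0.6925, -0.1445, 0.6921], 'contact_force': [0.4629, -1.056, -0.3846], 'wrist_torque': [-0.0031, 0.0233, -0.0252], 'opening': 1.0021757825109028}
```

View pics/scene0.png

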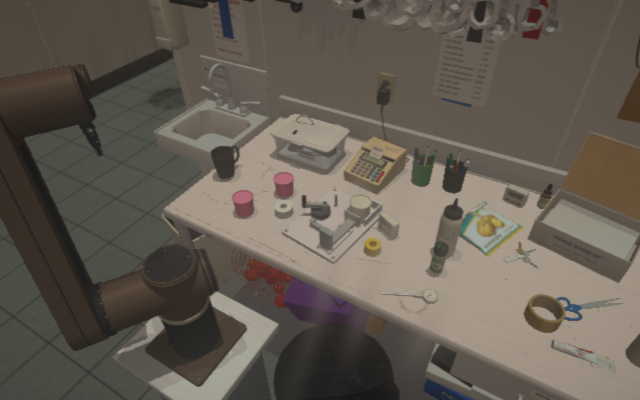

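View pics/side0.png

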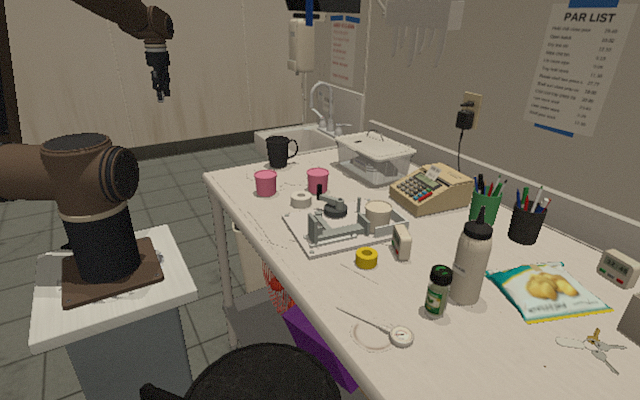

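View pics/wrist0.png

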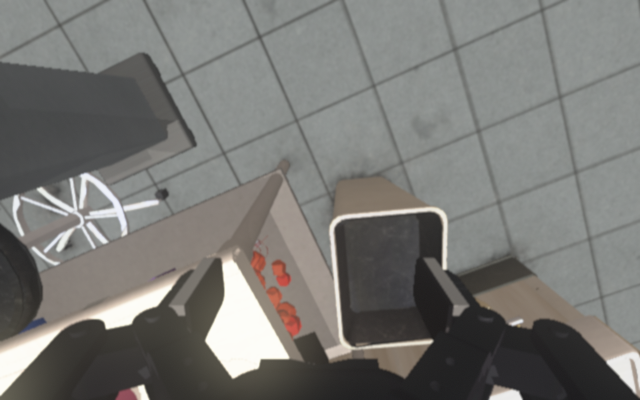

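The scene view shows the jig at about (335,220) with the pale cup at (360,205). Pink look-alike cups stand at (243,203) and (284,185), and the mug is at (224,162). Next, crops.

```bash
python3 - <<'E'
import cv2,pickle
d=pickle.load(open("cams0.pkl","rb"))
for n,(u0,v0,u1,v1) in {"scene":(265,170,415,270),"side":(270,170,420,270)}.items():
    im=d[n]["img"][v0:v1,u0:u1,::-1]
    im=cv2.resize(im,None,fx=5.3,fy=5.3,interpolation=cv2.INTER_CUBIC)
    cv2.imwrite(f"pics/{n}_crop0.png",im)
E
```

```text
(no output)
```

View pics/scene_crop0.png

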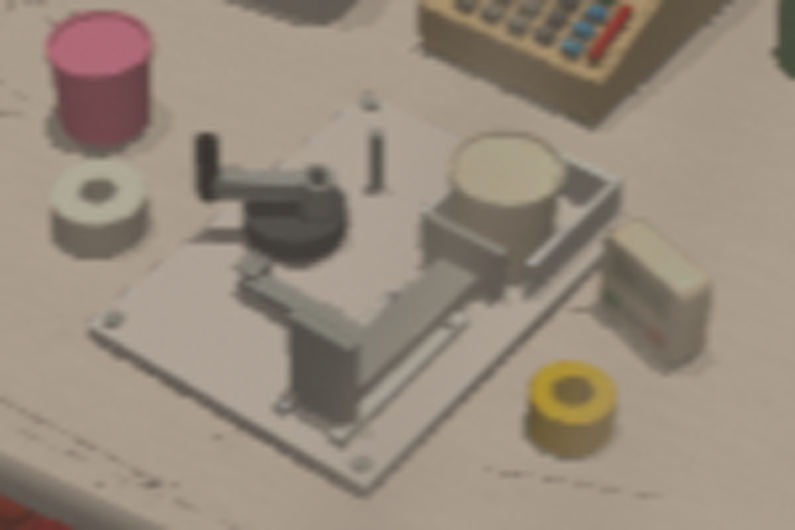

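View pics/side_crop0.png

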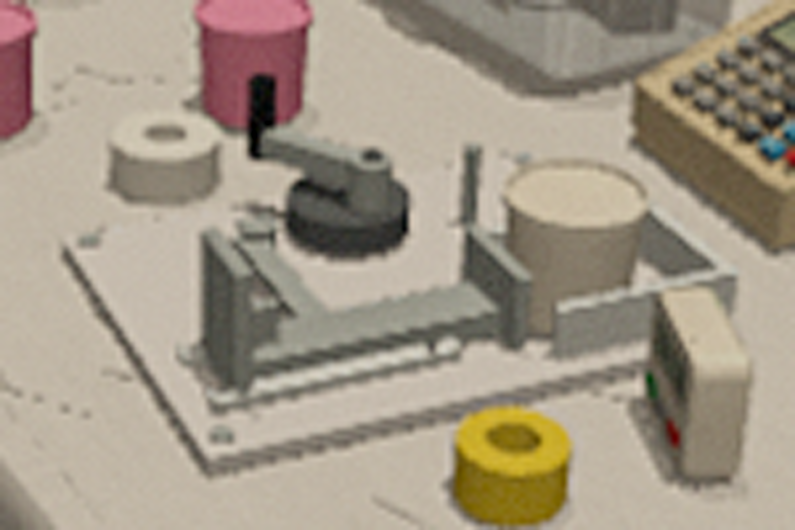

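```bash
cat > h.py <<'E'
import numpy as np,pickle,cv2
def ray(c,u,v):
    K,R,t=[np.asarray(c[k]) for k in("camera_matrix","R","t")]
    return -R.T@t, R.T@np.linalg.solve(K,[u,v,1.])
def onplane(c,u,v,z):
    o,r=ray(c,u,v); return o+r*(z-o[2])/r[2]
def proj(c,X):
    K,R,t=[np.asarray(c[k]) for k in("camera_matrix","R","t")]
    p=K@(R@np.asarray(X)+t); return p[:2]/p[2]
def j2w(pose,x,y,z):
    a=pose[2]; return np.array([pose[0]+np.cos(a)*x-np.sin(a)*y,pose[1]+np.sin(a)*x+np.cos(a)*y,z])
def w2j(pose,X):
    a=pose[2]; d=np.asarray(X)[:2]-pose[:2]; return np.array([np.cos(a)*d[0]+np.sin(a)*d[1],-np.sin(a)*d[0]+np.cos(a)*d[1]])
E
cat > fit.py <<'E'
from h import *
from scipy.optimize import least_squares
d=pickle.load(open("cams0.pkl","rb"))
off={"scene":(265,170),"side":(270,170)}
P={"scene":{"C1":(92,325),"C2":(365,487),"C3":(370,93),"hub":(317,175)},
"side":{"C1":(65,248),"C2":(210,466),"hub":(372,155)}}
J={"C1":(-.125,.12,.012),"C2":(-.125,-.1,.012),"C3":(.166,.12,.012),"hub":(.028,.055,.063)}
def px(n,k,P=P): return np.array(P[n][k])/5.3+off[n]
def w(n,p,z): 
    return onplane(d[n],p[0]/5.3+off[n][0],p[1]/5.3+off[n][1],z)
obs=[(w(n,p,J[k][2]),J[k],n,k) for n in P for k,p in P[n].items()]
f=lambda q:np.concatenate([(j2w(q,*j)-o)[:2] for o,j,_,_ in obs])
r=least_squares(f,[.55,.1,0],loss='soft_l1',f_scale=.003)
q=r.x; print("pose",q.round(4))
for (o,j,n,k) in obs: print(n,k,o.round(4),(w2j(q,o)*1000).round(1),np.array(j)*1000)
for n,m in {"scene":{"post":(206,137,.09),"pin":(376,131,.06),"pushL":(292,318,.085),"pushR":(333,349,.085),"lid":(508,170,.08),"rollw":(99,190,.03),"rolly":(573,390,.03),"timer":(655,260,.066)},"side":{"post":(262,78,.09),"pin":(472,148,.06),"pushL":(203,233,.085),"pushR":(232,272,.085),"lid":(577,190,.08),"rollw":(165,133,.03),"rolly":(513,437,.03)}}.items():
    for k,p in m.items():
        W=w(n,p[:2],p[2]); print(n,k,W.round(4),(w2j(q,W)*1000).round(1))
np.save("pose.npy",q)
E
python3 fit.py
```

```text
pose [ 0.5441 -0.1134 -0.1347]
scene C1 [0.4375 0.0213 0.012 ] [-123.8  119.1] [-125.  120.   12.]
scene C2 [ 0.4058 -0.1911  0.012 ] [-126.6  -95.5] [-125. -100.   12.]
scene C3 [ 0.7225 -0.0188  0.012 ] [164.1 117.7] [166. 120.  12.]
scene hub [ 0.5791 -0.0596  0.063 ] [27.5 58. ] [28. 55. 63.]
side C1 [0.436 0.013 0.012] [-124.1  110.7] [-125.  120.   12.]
side C2 [ 0.4065 -0.1976  0.012 ] [-125.  -101.9] [-125. -100.   12.]
side hub [ 0.583  -0.0585  0.063 ] [31.2 59.6] [28. 55. 63.]
scene post [0.5497 0.0039 0.09  ] [-10.2 117. ]
scene pin [ 0.6385 -0.0696  0.06  ] [87.7 56.1]
scene pushL [ 0.4415 -0.1226  0.085 ] [-100.4  -22.8]
scene pushR [ 0.4315 -0.1556  0.085 ] [-105.9  -57. ]
scene lid [ 0.6249 -0.1708  0.08  ] [ 87.8 -46.1]
scene rollw [0.5288 0.0763 0.03  ] [-40.6 185.9]
scene rolly [ 0.5188 -0.2687  0.03  ] [  -4.2 -157.3]
scene timer [ 0.6088 -0.2783  0.066 ] [  86.3 -154.7]
side post [0.5515 0.0034 0.09  ] [ -8.3 116.8]
side pin [ 0.6381 -0.073   0.06  ] [87.7 52.7]
side pushL [ 0.4443 -0.1233  0.085 ] [-97.5 -23.2]
side pushR [ 0.4381 -0.1614  0.085 ] [-98.6 -61.8]
side lid [ 0.6318 -0.1682  0.08  ] [ 94.3 -42.5]
side rollw [0.5311 0.0771 0.03  ] [-38.5 187.1]
side rolly [ 0.5217 -0.2673  0.03  ] [  -1.5 -155.5]
```

```bash
cat >> h.py <<'E'
from scipy.spatial.transform import Rotation as Ro
def plan(s,tgt,zyaw):
    """rows in tool axes to reach TCP tgt with tool x down, tool z at world yaw zyaw"""
    R=Ro.from_quat(s["tcp_rot"]).as_matrix()
    zt=np.array([np.cos(zyaw),np.sin(zyaw),0]); xt=np.array([0,0,-1.]); Rt=np.c_[xt,np.cross(zt,xt),zt]
    rv=Ro.from_matrix(R.T@Rt).as_rotvec(degrees=True)
    return R.T@(np.asarray(tgt)-s["eef_pos"])/.05, rv
E
python3 - <<'E'
from h import *
from plant import ctrl
s=ctrl.get_state(); R=Ro.from_quat(s["tcp_rot"]).as_matrix(); print(R.round(3), "zyaw",np.arctan2(R[1,2],R[0,2]))
q=np.load("pose.npy"); d=pickle.load(open("cams0.pkl","rb"))
print("mug",onplane(d["scene"],224,176,0), "pink",onplane(d["scene"],243,215,0),onplane(d["scene"],284,194,0))
print(j2w(q,-30,0,0)*0+j2w(q,-.03,.104,.06))
sh,rv=plan(s,[.52,.0,.25],0.42); print(sh,np.linalg.norm(sh),rv)
E
```

```text
[[-0.001  0.398  0.917]
 [-0.002  0.917 -0.398]
 [-1.    -0.002 -0.   ]] zyaw -0.4097621625787787
mug [0.58686164 0.39894058 0.        ] pink [0.44573923 0.19439692 0.        ] [0.61102919 0.13321772 0.        ]
[ 0.52832443 -0.00632215  0.06      ]
[-0.1605369  -9.34721424  9.54071165] 13.357446046654816 [-47.54184206  -0.05794524   0.09401465]
```

>>> {"method": "drive_tool", "body": {
  "series": [
    [[0,-0.62,0.62],[0,0,0]],
    [[0,-0.62,0.62],[0,0,0]],
    [[0,-0.62,0.62],[0,0,0]],
    [[0,-0.62,0.62],[0,0,0]],
    [[0,-0.62,0.62],[0,0,0]]
  ],
  "grip": -1,
  "newtons": 40
}}

```text
time: 0.65
eef_pos: [0.3485, 0.4118, 0.2378]
tcp_rot: [0.139, 0.694, -0.142, 0.692]
contact_force: [0.9, -0.1, -0.1]
opening: 0.142
```

>>> {"method": "drive_tool", "body": {
  "series": [
    [[0,-0.62,0.62],[0,0,0]],
    [[0,-0.62,0.62],[0,0,0]],
    [[0,-0.62,0.62],[0,0,0]],
    [[0,-0.62,0.62],[0,0,0]],
    [[0,-0.62,0.62],[0,0,0]]
  ]
}}

```text
time: 1.15
eef_pos: [0.4314, 0.1999, 0.2371]
tcp_rot: [0.138, 0.694, -0.142, 0.692]
contact_force: [1.2, 0.7, 0.9]
opening: -0.0
```

```bash
cat > st.py <<'E'
from h import *
from plant import ctrl
import sys
s=ctrl.get_state(); R=Ro.from_quat(s["tcp_rot"]).as_matrix()
print("t",s["time"],"pos",s["eef_pos"].round(4),"x",R[:,0].round(3),"zyaw",np.arctan2(R[1,2],R[0,2]).round(3),"F",np.round(s["contact_force"],1),"q",np.round(s["qpos"],2),"op",round(s["opening"],2))
if len(sys.argv)>4:
    a=[float(v) for v in sys.argv[1:5]]; sh,rv=plan(s,a[:3],a[3]); print("shift",sh.round(3),"rv",rv.round(2))
E
python3 st.py .52 0 .25 .42
```

```text
t 1.15 pos [0.4314 0.1999 0.2371] x [-0.004 -0.004 -1.   ] zyaw -0.399 F [1.2 0.7 0.9] q [ 0.22 -0.16  2.05 -0.    1.25 -0.95] op -0.0
shift [-0.247 -2.997  3.184] rv [-46.91  -0.24   0.25]
```

>>> {"method": "drive_tool", "body": {
  "series": [
    [[-0.05,-0.6,0.6],[0,0,0]],
    [[-0.05,-0.6,0.6],[0,0,0]],
    [[-0.05,-0.5,0.5],[0,0,0]],
    [[0,-0.3,0.3],[0,0,0]],
    [[0,0,0],[0,0,0]]
  ]
}}

```text
time: 1.65
eef_pos: [0.4862, 0.0584, 0.2445]
tcp_rot: [0.141, 0.694, -0.145, 0.692]
contact_force: [-0.5, -0.2, 0.2]
opening: 0.005
```

```bash
python3 - <<'E'
from plant import ctrl
import cv2,pickle
c=ctrl.read_camera("wrist"); pickle.dump(c,open("w1.pkl","wb")); cv2.imwrite("pics/w1.png",c["img"][:,:,::-1])
E
python3 st.py .52 0 .25 .42
```

```text
t 1.7 pos [0.4858 0.0595 0.2444] x [-0.005 -0.005 -1.   ] zyaw -0.405 F [-0.6  0.6 -0.3] q [-0.08 -0.13  2.02 -0.01  1.26 -1.25] op 0.0
shift [-0.11  -0.824  1.097] rv [-47.28  -0.27   0.28]
```

View pics/w1.png

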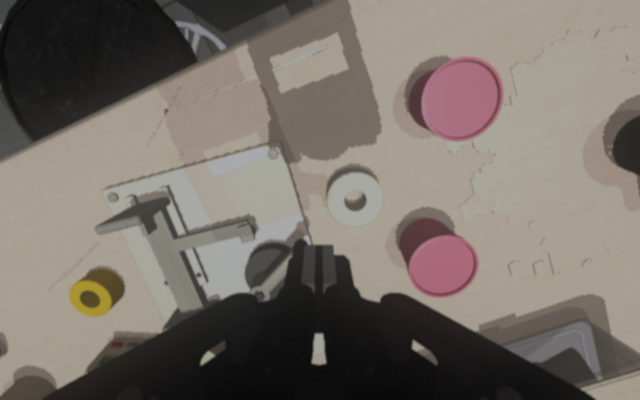

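```bash
python3 - <<'E'
from h import *
c=pickle.load(open("w1.pkl","rb")); q=np.load("pose.npy")
for k,p in {"C1":(279,143,.012),"C2":(105,188,.012),"plateL":(97,224,.085),"plateR":(167,199,.085),"roller":(250,226,.036),"hubish":(265,290,.063),"rollw":(355,198,.03)}.items():
    W=onplane(c,p[0],p[1],p[2]); print(k,W.round(4),(w2j(q,W)*1000).round(1))
im=cv2.resize(c["img"][130:330,80:340,::-1],None,fx=3,fy=3,interpolation=cv2.INTER_CUBIC); cv2.imwrite("pics/w1c.png",im)
E
```

```text
C1 [0.4414 0.0279 0.012 ] [-120.7  126.3]
C2 [ 0.4087 -0.181   0.012 ] [-125.1  -85.2]
plateL [ 0.4377 -0.1548  0.085 ] [-99.8 -55.3]
plateR [ 0.4425 -0.0792  0.085 ] [-105.3   20.2]
roller [ 0.5109 -0.0377  0.036 ] [-43.   70.6]
hubish [ 0.5779 -0.0466  0.063 ] [24.5 70.8]
rollw [0.5284 0.0828 0.03  ] [-41.9 192.3]
```

View pics/w1c.png

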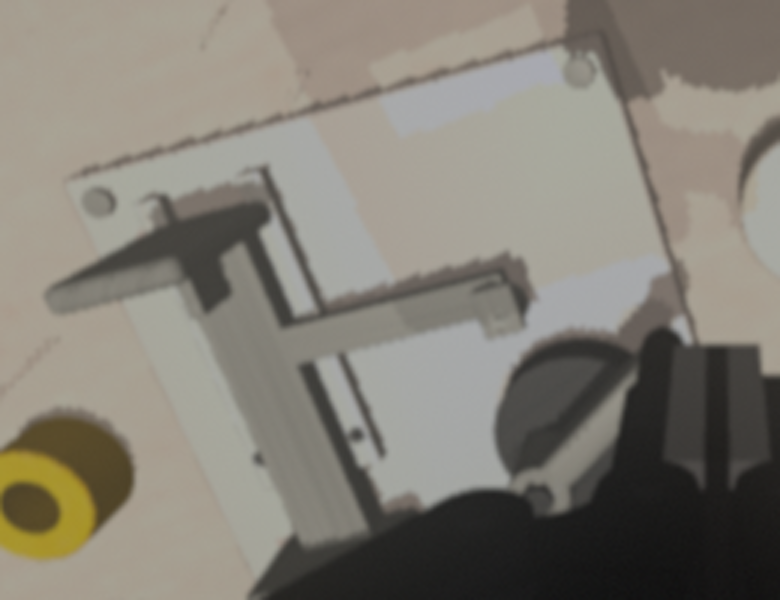

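>>> {"method": "drive_tool", "body": {
  "series": [
    [[0,0,0],[-8.5,0,0]],
    [[0,0,0],[-8.5,0,0]],
    [[0,0,0],[-8.5,0,0]],
    [[0,0,0],[-8.5,0,0]],
    [[0,0,0],[-8.5,0,0]]
  ]
}}

```text
time: 2.2
eef_pos: [0.4827, 0.065, 0.2427]
tcp_rot: [-0.124, 0.699, 0.123, 0.693]
contact_force: [0.8, -0.2, 0.1]
opening: -0.002
```

>>> {"method": "drive_tool", "body": {
  "series": [
    [[0,0,0],[-5,0,0]],
    [[0,0,0],[0,0,0]]
  ]
}}

```text
time: 2.4
eef_pos: [0.4812, 0.0679, 0.242]
tcp_rot: [-0.156, 0.693, 0.157, 0.686]
contact_force: [-0.2, 0.6, -0.6]
opening: 0.004
```

```bash
python3 st.py .514 -.0125 .12 .42
```

```text
t 2.4 pos [0.4812 0.0679 0.242 ] x [-0.01  -0.001 -1.   ] zyaw 0.447 F [-0.2  0.6 -0.6] q [-0.07 -0.13  2.02 -0.    1.26 -2.09] op 0.0
shift [ 2.435 -1.743 -0.081] rv [ 1.53 -0.55 -0.21]
```

>>> {"method": "drive_tool", "body": {
  "series": [
    [[0.4,-0.45,0],[0,0,0]],
    [[0.4,-0.45,0],[1.5,0,0]],
    [[0.4,-0.45,-0.05],[0,-0.5,0]],
    [[0.5,-0.3,0],[0,0,0]],
    [[0.5,0,0],[0,0,0]]
  ]
}}

```text
time: 2.9
eef_pos: [0.5166, -0.0046, 0.1337]
tcp_rot: [-0.146, 0.688, 0.147, 0.696]
contact_force: [-0.3, 0.2, 0.7]
opening: 0.002
```

```bash
python3 - <<'E'
from plant import ctrl
import cv2,pickle
d={}
for n,(u0,v0,u1,v1) in {"scene":(265,170,415,270),"side":(270,170,420,270)}.items():
    d[n]=ctrl.read_camera(n)
    im=d[n]["img"][v0:v1,u0:u1,::-1]
    cv2.imwrite(f"pics/{n}_crop1.png",cv2.resize(im,None,fx=5.3,fy=5.3,interpolation=cv2.INTER_CUBIC))
pickle.dump(d,open("cams1.pkl","wb"))
E
python3 st.py .514 -.0125 .063 .42
```

```text
t 3.0 pos [ 0.513  -0.003   0.1302] x [ 0.     0.006 -1.   ] zyaw 0.418 F [-1.   0.1  0.1] q [-0.21  0.05  2.06  0.01  1.03 -2.2 ] op -0.0
shift [ 1.344 -0.188 -0.062] rv [-0.09  0.14 -0.29]
```

View pics/scene_crop1.png

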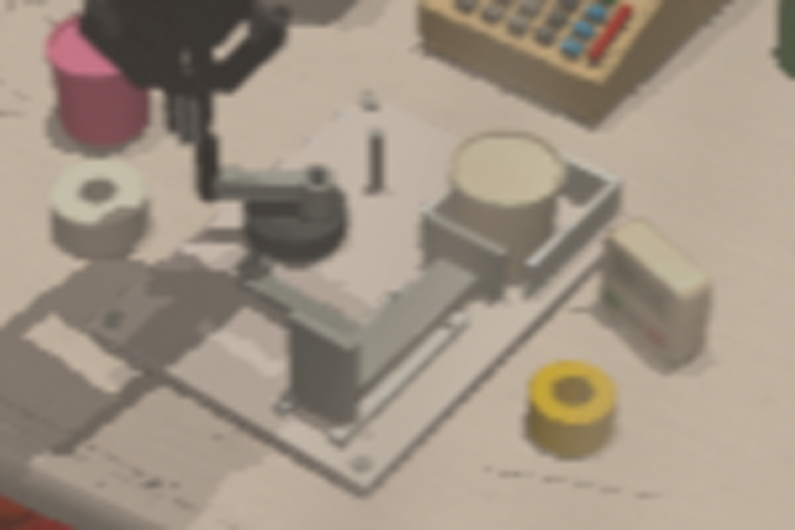

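View pics/side_crop1.png

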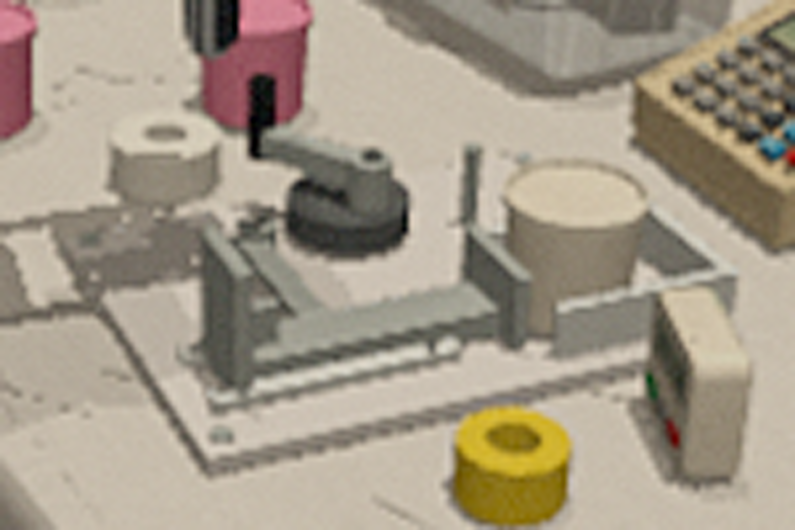

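```bash
python3 - <<'E'
from h import *
d=pickle.load(open("cams1.pkl","rb"))
off={"scene":(265,170),"side":(270,170)}
for n in off: print(n,((proj(d[n],[.513,-.003,.119])-off[n])*5.3).round(0))
E
```

```text
scene [182. 138.]
side [206.  47.]
```

>>> {"method": "drive_tool", "body": {
  "series": [
    [[0.4,-0.1,-0.03],[0,0,0]],
    [[0.4,-0.1,-0.03],[0,0,0]],
    [[0.4,0,0],[0,0,0]],
    [[0.15,0,0],[0,0,0]],
    [[0,0,0],[0,0,0]]
  ]
}}

```text
time: 3.5
eef_pos: [0.5175, -0.0097, 0.0667]
tcp_rot: [-0.145, 0.689, 0.148, 0.695]
contact_force: [0.6, -0.0, -0.1]
opening: -0.002
```

```bash
python3 st.py .541 -.001 .063 .42
```

```text
t 3.5 pos [ 0.5175 -0.0097  0.0667] x [ 0.007  0.005 -1.   ] zyaw 0.418 F [ 0.6 -0.  -0.1] q [-0.22  0.16  2.08  0.01  0.89 -2.21] op -0.0
shift [ 0.079 -0.032  0.501] rv [-0.12  0.49 -0.1 ]
```

```bash
cat > arc.py <<'E'
from h import *
from plant import ctrl
import sys
C=np.array([.581,-.059]); r=.070; b=float(sys.argv[2]) if len(sys.argv)>2 else .020; dr=.002
z=.063
def tgt(a):
    e=np.array([np.cos(a),np.sin(a)]); d=np.array([np.sin(a),-np.cos(a)])
    return np.r_[C+(r+dr)*e-b*d,z],a-np.pi/2
s=ctrl.get_state(); R=Ro.from_quat(s["tcp_rot"]).as_matrix()
p=s["eef_pos"]; yaw=np.arctan2(R[1,2],R[0,2])
e=p[:2]-C
# lever angle estimate if in contact with back offset b
al=np.arctan2(e[1],e[0])-np.arctan2(b,np.hypot(*e)); print("t",s["time"],"pos",p.round(4),"r",np.hypot(*e).round(4),"lever(world)",al.round(3),"yaw+pi/2",(yaw+np.pi/2).round(3),"F",np.round(s["contact_force"],1),"q6",s["qpos"][5].round(2))
da=float(sys.argv[1]); a=al
t,y=tgt(a-da); sh,rv=plan(s,t,y); print("first",sh.round(3),rv.round(2))
s2=dict(s); 
def st(a):
    t,y=tgt(a); zt=np.array([np.cos(y),np.sin(y),0]); xt=np.array([0,0,-1.]); return {"eef_pos":t,"tcp_rot":Ro.from_matrix(np.c_[xt,np.cross(zt,xt),zt]).as_quat()}
t,y=tgt(a-2*da); sh,rv=plan(st(a-da),t,y); print("steady",sh.round(3),rv.round(2))
E
python3 arc.py .13
```

```text
t 3.5 pos [ 0.5175 -0.0097  0.0667] r 0.0804 lever(world) 2.238 yaw+pi/2 1.989 F [ 0.6 -0.  -0.1] q6 -2.21
first [ 0.076 -0.035  0.192] [-6.84  0.5  -0.07]
steady [0.   0.04 0.19] [7.45 0.   0.  ]
```

>>> {"method": "drive_tool", "body": {
  "series": [
    [[0.06,-0.03,0.2],[0,0.4,0]],
    [[0,0,0.15],[0,0,0]],
    [[0,0.03,0.2],[4,0,0]],
    [[0,0.04,0.2],[7.5,0,0]]
  ]
}}

```text
time: 3.9
eef_pos: [0.5507, 0.0061, 0.0661]
tcp_rot: [-0.077, 0.706, 0.075, 0.7]
contact_force: [-4.9, -7.0, 1.3]
opening: -0.003
```

```bash
python3 arc.py .13;  python3 - <<'E'
from plant import ctrl
import cv2,pickle
c=ctrl.read_camera("side"); im=c["img"][170:270,270:420,::-1]
cv2.imwrite(f"pics/side2.png",cv2.resize(im,None,fx=5.3,fy=5.3,interpolation=cv2.INTER_CUBIC))
E
```

```text
t 3.9 pos [0.5507 0.0061 0.0661] r 0.0718 lever(world) 1.734 yaw+pi/2 1.785 F [-4.9 -7.   1.3] q6 -1.95
first [0.059 0.087 0.181] [10.36 -0.54  0.16]
steady [0.   0.04 0.19] [7.45 0.   0.  ]
```

View pics/side2.png

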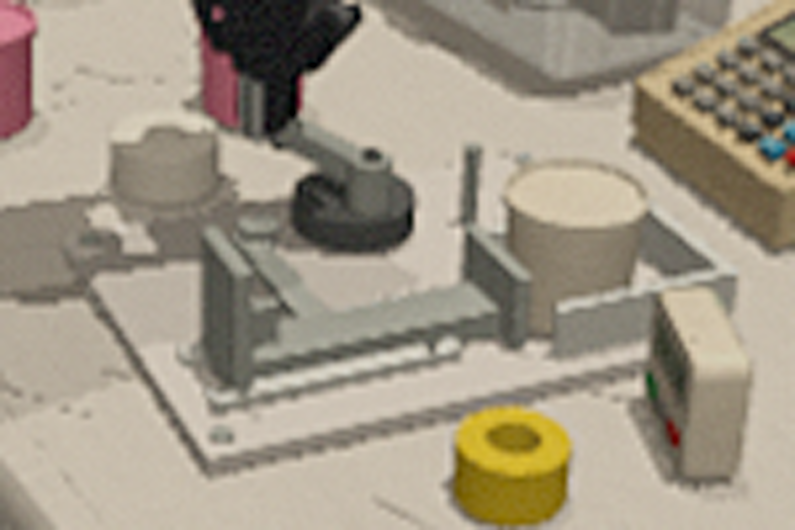

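>>> {"method": "drive_tool", "body": {
  "series": [
    [[0.03,0.08,0.19],[8.5,-0.5,0]],
    [[0.02,0.05,0.2],[8,0,0]],
    [[0,0.05,0.2],[8,0,0]],
    [[0,0.05,0.2],[8,0,0]],
    [[0,0.05,0.2],[8,0,0]]
  ]
}}

```text
time: 4.45
eef_pos: [0.5936, 0.0161, 0.0641]
tcp_rot: [0.174, 0.695, -0.186, 0.673]
contact_force: [-7.1, 0.9, 2.9]
opening: 0.001
```

```bash
python3 arc.py .13
```

```text
t 4.45 pos [0.5936 0.0161 0.0641] r 0.0762 lever(world) 1.147 yaw+pi/2 1.056 F [-7.1  0.9  2.9] q6 -1.19
first [0.017 0.023 0.176] [ 2.23 -1.43  1.39]
steady [0.   0.04 0.19] [7.45 0.   0.  ]
```

>>> {"method": "drive_tool", "body": {
  "series": [
    [[0.01,0.02,0.2],[4,-1,1]],
    [[0,0.03,0.2],[7,0,0]],
    [[0,0.04,0.2],[7.5,0,0]],
    [[0,0.04,0.2],[7.5,0,0]],
    [[0,0.04,0.2],[7.5,0,0]]
  ]
}}

```text
time: 4.95
eef_pos: [0.6305, -0.0015, 0.064]
tcp_rot: [0.372, 0.612, -0.381, 0.584]
contact_force: [-4.9, 4.8, 2.6]
opening: -0.002
```

```bash
python3 arc.py .13
```

```text
t 4.95 pos [ 0.6305 -0.0015  0.064 ] r 0.0758 lever(world) 0.602 yaw+pi/2 0.447 F [-4.9  4.8  2.6] q6 -0.62
first [0.014 0.041 0.173] [-1.41 -1.6   1.76]
steady [0.   0.04 0.19] [7.45 0.   0.  ]
```

>>> {"method": "drive_tool", "body": {
  "series": [
    [[0,0.04,0.19],[1,-1,1]],
    [[0,0.03,0.19],[5,0,0]],
    [[0,0.04,0.19],[7,0,0]]
  ]
}}

```text
time: 5.25
eef_pos: [0.6438, -0.0185, 0.0638]
tcp_rot: [0.441, 0.562, -0.448, 0.538]
contact_force: [-5.9, 5.3, 2.7]
opening: 0.001
```

```bash
python3 arc.py .13
```

```text
t 5.25 pos [ 0.6438 -0.0185  0.0638] r 0.0747 lever(world) 0.311 yaw+pi/2 0.21 F [-5.9  5.3  2.7] q6 -0.4
first [0.012 0.054 0.172] [ 1.67 -1.16  1.67]
steady [0.   0.04 0.19] [7.45 0.   0.  ]
```

>>> {"method": "drive_tool", "body": {
  "series": [
    [[0,0.05,0.17],[3,-1,1]],
    [[0,0.03,0.15],[3,0,0]],
    [[0,0.02,0.12],[2,0,0]]
  ]
}}

```text
time: 5.55
eef_pos: [0.6501, -0.0316, 0.0636]
tcp_rot: [0.482, 0.525, -0.487, 0.506]
contact_force: [-3.0, 6.4, 0.9]
opening: -0.001
```

```bash
python3 arc.py .06
```

```text
t 5.55 pos [ 0.6501 -0.0316  0.0636] r 0.0743 lever(world) 0.114 yaw+pi/2 0.062 F [-3.   6.4  0.9] q6 -0.27
first [0.011 0.03  0.072] [ 0.44 -0.83  1.38]
steady [0.    0.021 0.087] [3.44 0.   0.  ]
```

Still moving at about 7 N, so the lever isn't at its stop yet. I'll push until the force rises.

>>> {"method": "drive_tool", "body": {
  "series": [
    [[0,0.02,0.15],[1,-0.5,1]],
    [[0,0,0.15],[0,0,0]]
  ]
}}

```text
time: 5.75
eef_pos: [0.651, -0.0346, 0.0638]
tcp_rot: [0.494, 0.52, -0.486, 0.499]
contact_force: [-0.8, 26.8, 3.0]
opening: -0.002
```

```bash
python3 arc.py .06
```

```text
t 5.75 pos [ 0.651  -0.0346  0.0638] r 0.0741 lever(world) 0.072 yaw+pi/2 0.038 F [-0.8 26.8  3. ] q6 -0.27
first [0.014 0.033 0.073] [ 1.51 -1.64  0.74]
steady [0.    0.021 0.087] [3.44 0.   0.  ]
```

>>> {"method": "drive_tool", "body": {
  "series": [
    [[0,0,-0.2],[0,0,0]],
    [[0,0,-0.3],[0,0,0]],
    [[-0.4,0,-0.1],[0,0,0]],
    [[-0.8,0,0],[0,0,0]],
    [[-0.8,0,0],[0,0,0]]
  ]
}}

```text
time: 6.25
eef_pos: [0.65, -0.0005, 0.1623]
tcp_rot: [0.491, 0.524, -0.488, 0.497]
contact_force: [0.3, -0.3, -0.1]
opening: -0.002
```

```bash
python3 - <<'E'
from plant import ctrl
import cv2,pickle
d={}
for n,(u0,v0,u1,v1) in {"scene":(265,170,415,270),"side":(270,170,420,270)}.items():
    d[n]=ctrl.read_camera(n)
    im=d[n]["img"][v0:v1,u0:u1,::-1]
    cv2.imwrite(f"pics/{n}_crop3.png",cv2.resize(im,None,fx=5.3,fy=5.3,interpolation=cv2.INTER_CUBIC))
pickle.dump(d,open("cams3.pkl","wb"))
E
python3 st.py .40 -.14 .2 -.135
```

```text
t 6.35 pos [ 0.6547 -0.0014  0.17  ] x [-0.009  0.027 -1.   ] zyaw -1.53 F [ 1.  -0.8  0.3] q [-0.17  0.31  1.68  0.03  1.16 -0.22] op 0.0
shift [-0.631 -5.21   2.543] rv [-79.89  -1.63  -0.74]
```

View pics/scene_crop3.png

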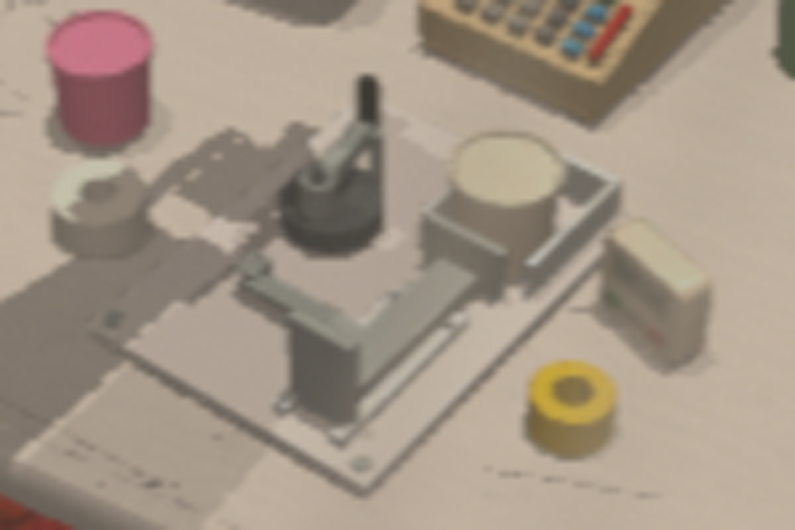

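View pics/side_crop3.png

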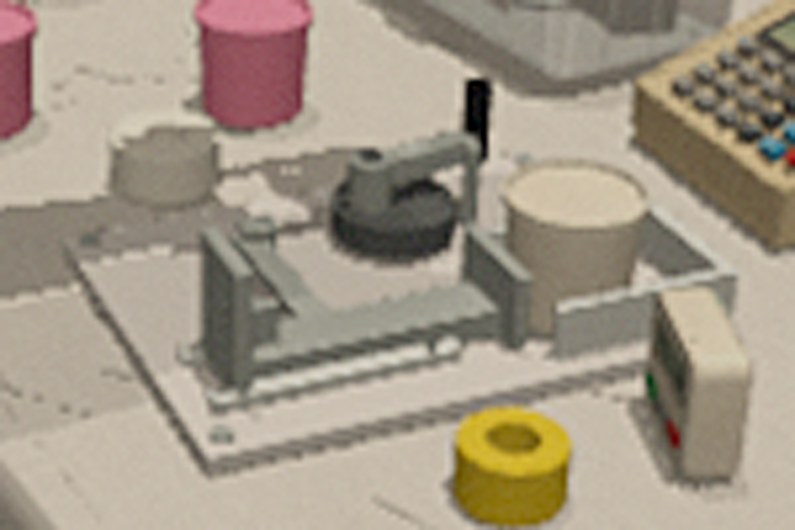

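>>> {"method": "drive_tool", "body": {
  "series": [
    [[-0.1,-0.6,0.3],[0,0,0]],
    [[-0.1,-0.6,0.3],[0,-0.8,0]],
    [[-0.1,-0.6,0.3],[0,-0.8,0]],
    [[-0.1,-0.6,0.3],[0,0,0]],
    [[0,-0.6,0.3],[0,0,0]]
  ]
}}

```text
time: 6.85
eef_pos: [0.5098, -0.0829, 0.194]
tcp_rot: [0.487, 0.509, -0.489, 0.514]
contact_force: [-0.5, -0.9, 0.2]
opening: 0.001
```

>>> {"method": "drive_tool", "body": {
  "series": [
    [[0,0,0],[-8.5,0,0]],
    [[0,0,0],[-8.5,0,0]],
    [[0,0,0],[-8.5,0,0]],
    [[0,0,0],[-8.5,0,0]],
    [[0,0,0],[-8.5,0,0]]
  ]
}}

```text
time: 7.35
eef_pos: [0.5079, -0.0841, 0.1957]
tcp_rot: [0.262, 0.652, -0.269, 0.659]
contact_force: [1.0, 0.9, -0.6]
opening: -0.001
```

>>> {"method": "drive_tool", "body": {
  "series": [
    [[0,0,0],[-8.5,0,0]],
    [[0,0,0],[-8.5,0,0]],
    [[0,0,0],[-8.5,0,0]],
    [[0,0,0],[-8.5,0,0]],
    [[0,0,0],[0,0,0]]
  ]
}}

```text
time: 7.85
eef_pos: [0.5099, -0.0834, 0.1972]
tcp_rot: [0.053, 0.701, -0.065, 0.709]
contact_force: [-0.4, 0.4, 0.5]
opening: 0.003
```

```bash
python3 st.py .412 -.142 .12 -.135
```

```text
t 7.85 pos [ 0.5099 -0.0834  0.1972] x [ 0.01  -0.018 -1.   ] zyaw -0.168 F [-0.4  0.4  0.5] q [-0.35 -0.03  2.01 -0.01  1.14 -1.75] op 0.0
shift [ 1.546 -1.459 -1.753] rv [-1.91  0.72  0.94]
```

>>> {"method": "drive_tool", "body": {
  "series": [
    [[0,-0.4,-0.5],[-1.5,0,0]],
    [[0,-0.4,-0.5],[0,0.7,0.9]],
    [[0,-0.4,-0.5],[0,0,0]],
    [[0,-0.25,-0.3],[0,0,0]],
    [[0,0,0],[0,0,0]]
  ]
}}

```text
time: 8.35
eef_pos: [0.4088, -0.1424, 0.1982]
tcp_rot: [0.053, 0.704, -0.056, 0.706]
contact_force: [0.6, 0.1, -0.4]
opening: 0.001
```

```bash
python3 st.py .410 -.141 .055 -.135
```

```text
t 8.35 pos [ 0.4088 -0.1424  0.1982] x [ 0.003 -0.004 -1.   ] zyaw -0.155 F [ 0.6  0.1 -0.4] q [-0.57 -0.23  2.19 -0.    1.18 -1.98] op 0.0
shift [2.865 0.042 0.011] rv [-1.13  0.18  0.21]
```

>>> {"method": "drive_tool", "body": {
  "series": [
    [[0.5,0,0],[-1,0,0]],
    [[0.5,0,0],[0,0,0]],
    [[0.2,0,0],[0,0,0]],
    [[0,0,0],[0,0,0]]
  ]
}}

```text
time: 8.75
eef_pos: [0.4127, -0.143, 0.1394]
tcp_rot: [0.049, 0.702, -0.054, 0.709]
contact_force: [-0.1, -0.4, 0.8]
opening: -0.004
```

```bash
python3 - <<'E'
from plant import ctrl
import cv2
c=ctrl.read_camera("side"); im=c["img"][150:250,250:400,::-1]
cv2.imwrite(f"pics/side4.png",cv2.resize(im,None,fx=5.3,fy=5.3,interpolation=cv2.INTER_CUBIC))
E
python3 st.py .410 -.141 .06 -.135
```

```text
t 8.8 pos [ 0.413  -0.1432  0.1401] x [ 0.011 -0.009 -1.   ] zyaw -0.145 F [-0.4 -0.1  0.3] q [-0.57 -0.15  2.24 -0.    1.04 -1.99] op 0.0
shift [ 1.601  0.047 -0.085] rv [-0.6   0.68  0.4 ]
```

View pics/side4.png

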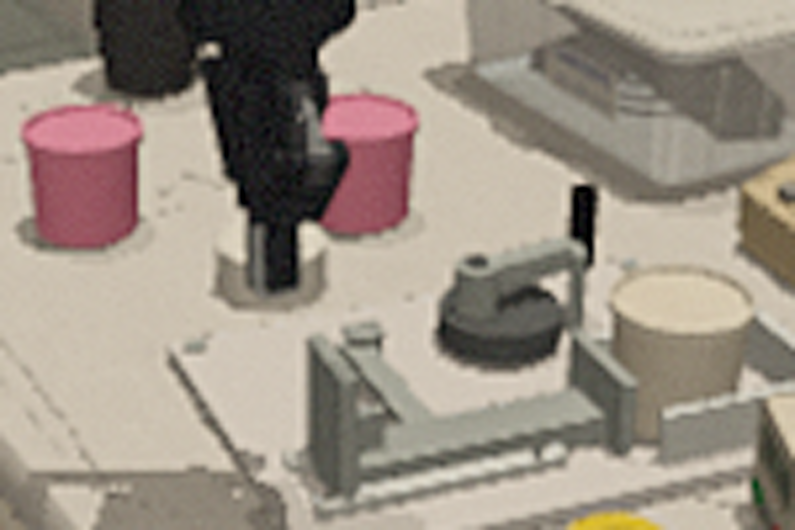

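>>> {"method": "drive_tool", "body": {
  "series": [
    [[0.5,0.03,-0.08],[-0.5,0.6,0]],
    [[0.5,0,-0.03],[0,0,0]],
    [[0.4,0,-0.02],[0,0,0]],
    [[0.15,0,0],[0,0,0]],
    [[0,0,0],[0,0,0]]
  ]
}}

```text
time: 9.3
eef_pos: [0.4142, -0.1438, 0.0675]
tcp_rot: [0.044, 0.701, -0.053, 0.71]
contact_force: [-0.4, 1.4, 0.1]
opening: -0.004
```

```bash
python3 st.py .427 -.143 .06 -.135
```

```text
t 9.3 pos [ 0.4142 -0.1438  0.0675] x [ 0.012 -0.015 -1.   ] zyaw -0.137 F [-0.4  1.4  0.1] q [-0.56 -0.02  2.27 -0.01  0.87 -1.99] op -0.0
shift [0.153 0.054 0.25 ] rv [-0.13  0.82  0.73]
```

>>> {"method": "drive_tool", "body": {
  "series": [
    [[0.08,0.02,0.12],[0,0.8,0.7]],
    [[0.05,0.02,0.12],[0,0,0]],
    [[0,0,0.1],[0,0,0]],
    [[0,0,0.1],[0,0,0]],
    [[0,0,0.1],[0,0,0]]
  ]
}}

```text
time: 9.8
eef_pos: [0.4426, -0.1462, 0.0641]
tcp_rot: [0.047, 0.706, -0.049, 0.705]
contact_force: [-2.6, -1.3, -0.0]
opening: 0.003
```

```bash
python3 st.py .48 -.151 .06 -.135
```

```text
t 9.8 pos [ 0.4426 -0.1462  0.0641] x [-0.002 -0.002 -1.   ] zyaw -0.136 F [-2.6 -1.3 -0. ] q [-0.54  0.06  2.2  -0.    0.88 -1.97] op 0.0
shift [0.08  0.007 0.755] rv [-0.08 -0.11  0.15]
```

>>> {"method": "drive_tool", "body": {
  "series": [
    [[0.02,0,0.12],[0,0,0]],
    [[0,0,0.12],[0,0,0]],
    [[0,0,0.12],[0,0,0]],
    [[0,0,0.1],[0,0,0]],
    [[0,0,0.1],[0,0,0]]
  ]
}}

```text
time: 10.3
eef_pos: [0.4616, -0.1488, 0.0632]
tcp_rot: [0.047, 0.719, -0.045, 0.692]
contact_force: [-27.6, -0.2, 20.8]
opening: 0.004
```

```bash
python3 st.py .48 -.151 .06 -.135
```

```text
t 10.3 pos [ 0.4616 -0.1488  0.0632] x [-0.039  0.004 -0.999] zyaw -0.13 F [-27.6  -0.2  20.8] q [-0.51  0.12  2.13 -0.02  0.92 -1.94] op 0.0
shift [0.05  0.003 0.372] rv [ 0.28 -2.26  0.05]
```

```bash
python3 - <<'E'
from plant import ctrl
import cv2,pickle
d={}
for n,(u0,v0,u1,v1) in {"scene":(265,170,415,270),"side":(270,160,420,260)}.items():
    d[n]=ctrl.read_camera(n)
    im=d[n]["img"][v0:v1,u0:u1,::-1]
    cv2.imwrite(f"pics/{n}_crop5.png",cv2.resize(im,None,fx=5.3,fy=5.3,interpolation=cv2.INTER_CUBIC))
E
python3 st.py
```

```text
t 10.4 pos [ 0.4616 -0.1488  0.0633] x [-0.039  0.005 -0.999] zyaw -0.13 F [-25.3   0.2  19.2] q [-0.51  0.12  2.13 -0.02  0.92 -1.94] op 0.0
```

View pics/scene_crop5.png

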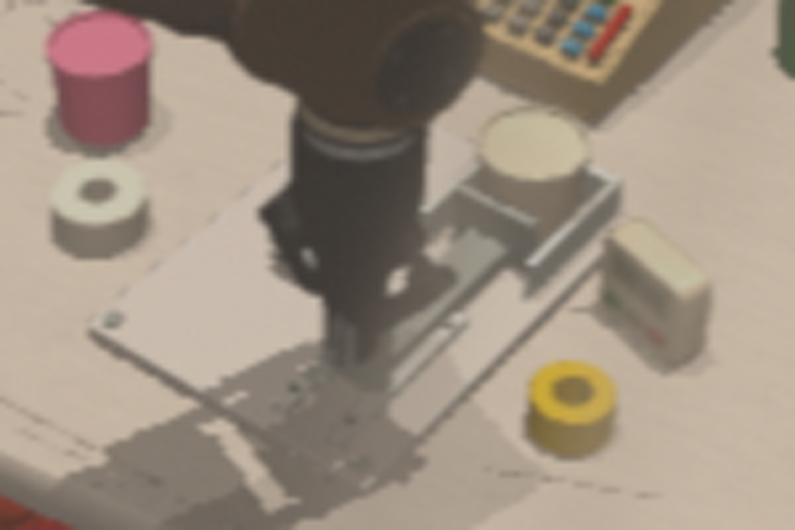

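View pics/side_crop5.png

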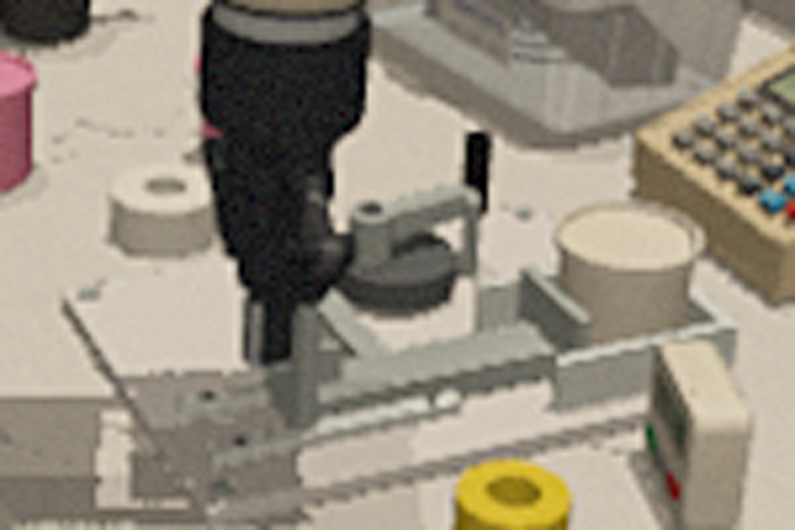

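```bash
python3 - <<'E'
from h import *
d=pickle.load(open("cams0.pkl","rb")); q=np.load("pose.npy")
print(w2j(q,[.4616,-.1488])*1000)
def w(n,p,z,off): return (w2j(q,onplane(d[n],p[0]/5.3+off[0],p[1]/5.3+off[1],z))*1000).round(1)
print("lid now",w("scene",(534,145),.08,(265,170)),w("side",(629,243),.08,(270,160)))
print("lid before",w("scene",(508,170),.08,(265,170)),w("side",(577,190),.08,(270,170)))
# pusher top right corner, before and after
print("pusherR before", w("scene",(503,262),.05,(265,170)),w("side",(527,277),.05,(270,170)))
print("pusherR now", w("scene",(534,223),.05,(265,170)),w("side",(586,325),.05,(270,160)))
E
```

```text
[-76.98851345 -46.14714805]
lid now [117.5 -45.6] [118.5 -52. ]
lid before [ 87.8 -46.1] [ 94.3 -42.5]
pusherR before [ 43.9 -73.7] [ 56.1 -63.9]
pusherR now [ 85.  -69.1] [ 85.5 -70.5]
```

>>> {"method": "drive_tool", "body": {
  "series": [
    [[0,0,-0.1],[0,0,0]],
    [[0,0,-0.2],[0,0,0]],
    [[0,0,-0.1],[0,-2,0]]
  ]
}}

```text
time: 10.7
eef_pos: [0.4451, -0.1474, 0.0659]
tcp_rot: [0.045, 0.704, -0.047, 0.707]
contact_force: [0.2, -0.1, -0.1]
opening: 0.0
```

```bash
python3 st.py
```

```text
t 10.7 pos [ 0.4451 -0.1474  0.0659] x [ 0.005 -0.003 -1.   ] zyaw -0.131 F [ 0.2 -0.1 -0.1] q [-0.54  0.06  2.2   0.    0.88 -1.98] op 0.0
```

>>> {"method": "drive_tool", "body": {
  "series": [
    [[-0.3,0,-0.2],[0,0,0]],
    [[-0.6,0,-0.1],[0,0,0]],
    [[-0.9,0,0],[0,0,0]],
    [[-0.9,0.9,0],[0,0,0]],
    [[0,0.9,0],[0,0,0]]
  ]
}}

```text
time: 11.2
eef_pos: [0.4426, -0.0667, 0.1976]
tcp_rot: [0.049, 0.698, -0.051, 0.713]
contact_force: [0.9, -0.0, -0.4]
opening: 0.002
```

>>> {"method": "drive_tool", "body": {
  "series": [
    [[0,0.9,0],[0,0,0]],
    [[0,0.9,0],[0,0,0]],
    [[0,0,0],[0,0,0]]
  ]
}}

```text
time: 11.5
eef_pos: [0.4594, 0.0294, 0.2028]
tcp_rot: [0.049, 0.691, -0.049, 0.719]
contact_force: [-0.9, -0.8, -0.5]
opening: -0.0
```

```bash
python3 - <<'E'
from plant import ctrl
import cv2,pickle
d={}
for n,(u0,v0,u1,v1) in {"scene":(265,170,415,270),"side":(270,170,420,270)}.items():
    d[n]=ctrl.read_camera(n)
    im=d[n]["img"][v0:v1,u0:u1,::-1]
    cv2.imwrite(f"pics/{n}_crop6.png",cv2.resize(im,None,fx=5.3,fy=5.3,interpolation=cv2.INTER_CUBIC))
pickle.dump(d,open("cams6.pkl","wb"))
E
python3 st.py
```

```text
t 11.6 pos [0.4591 0.026  0.2025] x [ 0.038 -0.005 -0.999] zyaw -0.141 F [-0.4 -0.5 -0.8] q [-0.17 -0.19  2.15  0.    1.15 -1.6 ] op 0.0
```

View pics/scene_crop6.png

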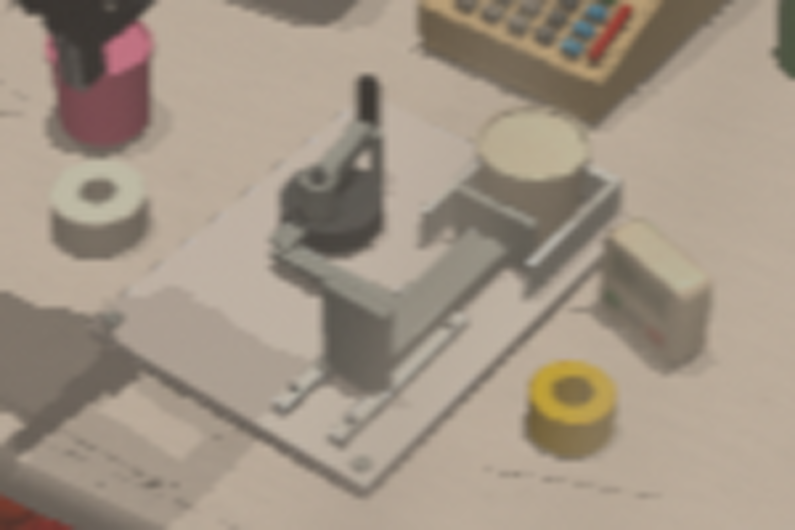

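View pics/side_crop6.png

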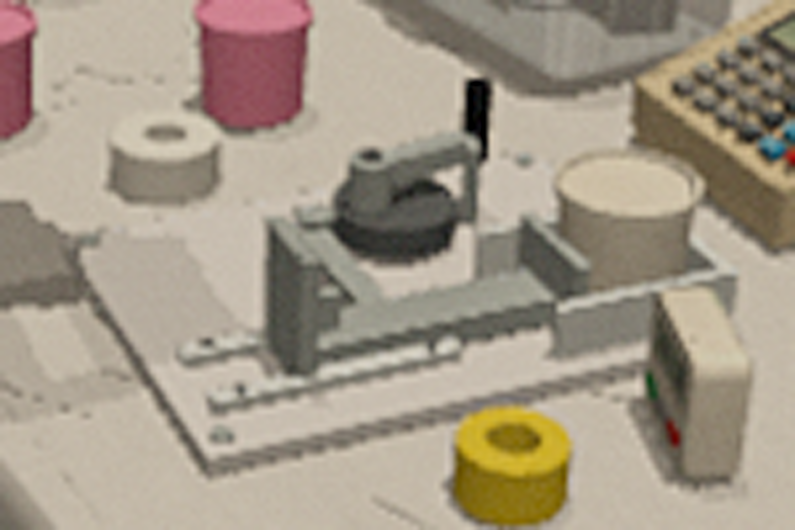

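>>> {"method": "drive_tool", "body": {
  "series": [
    [[-0.3,-0.7,0.5],[0,0,0]],
    [[-0.3,-0.8,0.6],[0,0,0]],
    [[-0.3,-0.8,0.6],[0,2,0]],
    [[-0.3,-0.8,0.6],[0,0,0]],
    [[-0.3,-0.4,0.4],[0,0,0]]
  ]
}}

```text
time: 12.1
eef_pos: [0.5624, -0.1693, 0.2764]
tcp_rot: [0.051, 0.705, -0.05, 0.706]
contact_force: [0.7, 0.5, -0.4]
opening: 0.001
```

```bash
python3 - <<'E'
from plant import ctrl
import cv2,pickle
c=ctrl.read_camera("wrist"); pickle.dump(c,open("w7.pkl","wb")); cv2.imwrite("pics/w7.png",c["img"][:,:,::-1])
E
python3 st.py
```

```text
t 12.15 pos [ 0.5652 -0.1729  0.2798] x [ 0.008 -0.003 -1.   ] zyaw -0.145 F [ 0.2 -2.2  1.6] q [-0.47  0.07  1.75  0.    1.31 -1.89] op -0.0
```

View pics/w7.png

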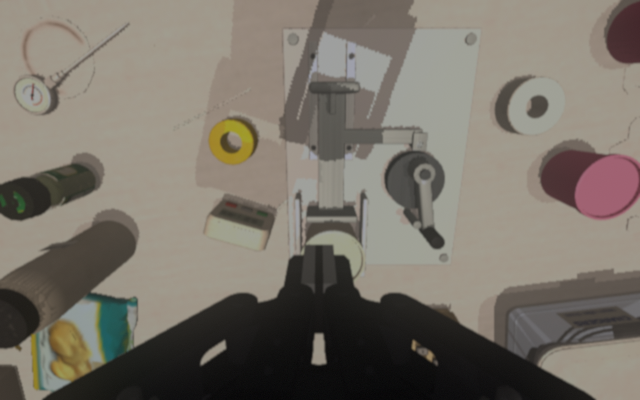

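>>> {"method": "drive_tool", "body": {
  "series": [
    [[0,0,0.6],[0,0,0]],
    [[0,0,0.7],[0,0,0]],
    [[0,0,0.6],[0,0,0]],
    [[0,0,0.2],[0,0,0]],
    [[0,0,0],[0,0,0]]
  ]
}}

```text
time: 12.65
eef_pos: [0.6698, -0.2019, 0.2792]
tcp_rot: [0.056, 0.701, -0.058, 0.708]
contact_force: [-0.1, 0.0, 0.5]
opening: 0.002
```

```bash
python3 - <<'E'
from plant import ctrl
import cv2,pickle
c=ctrl.read_camera("wrist"); pickle.dump(c,open("w8.pkl","wb")); cv2.imwrite("pics/w8.png",c["img"][:,:,::-1])
E
python3 st.py
```

```text
t 12.7 pos [ 0.6692 -0.2017  0.279 ] x [ 0.009 -0.004 -1.   ] zyaw -0.162 F [ 0.1  0.9 -0.1] q [-0.44  0.31  1.48  0.    1.34 -1.85] op -0.0
```

View pics/w8.png

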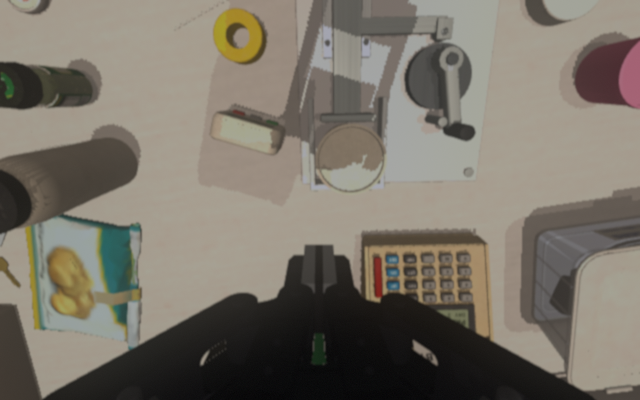

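```bash
python3 - <<'E'
from h import *
c=pickle.load(open("w8.pkl","rb"))
cv2.imwrite("pics/w8c.png",cv2.resize(c["img"][80:210,270:500,::-1],None,fx=3.4,fy=3.4,interpolation=cv2.INTER_CUBIC))
E
```

```text
(no output)
```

View pics/w8c.png

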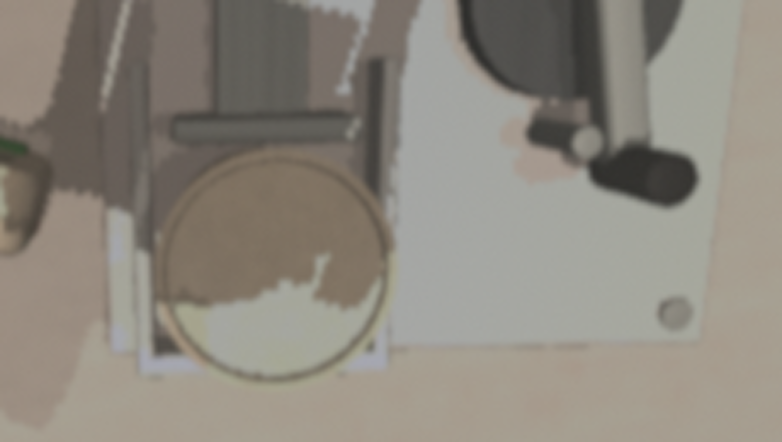

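```bash
python3 - <<'E'
from h import *
q=np.load("pose.npy")
c=pickle.load(open("w8.pkl","rb"))
def f(k,p,z,s=3.4,o=(270,80)):
    W=onplane(c,p[0]/s+o[0],p[1]/s+o[1],z); print(k,W.round(4),(w2j(q,W)*1000).round(1))
f("lid",(276,265),.080); f("lid bot",(276,380),.080); f("lid top",(276,148),.08)
f("wallin .042",(160,353),.042); f("wallin .030",(160,353),.030); f("wallout .042",(160,375),.042); f("wallin R",(370,350),.042); 
f("C3",(700,341),.012); f("plate edge",(400,346),.012); f("pusher front",(265,140),.05);f("post top",(672,180),.09); f("pin",(587,140),.06)
c=pickle.load(open("w7.pkl","rb"))
f("C1",(480,28),.012,1,(0,0));f("C2",(283,28),.012,1,(0,0));f("C3",(452,264),.012,1,(0,0));f("platetop",(335,88),.085,1,(0,0));f("hub",(424,173),.063,1,(0,0));f("post",(433,238),.09,1,(0,0))
E
```

```text
lid [ 0.6594 -0.1668  0.08  ] [121.4 -37.4]
lid bot [ 0.6952 -0.1715  0.08  ] [157.5 -37.2]
lid top [ 0.6252 -0.1623  0.08  ] [ 87.  -37.6]
wallin .042 [ 0.6909 -0.2076  0.042 ] [158.1 -73.7]
wallin .030 [ 0.694  -0.2082  0.03  ] [161.3 -73.8]
wallout .042 [ 0.6986 -0.2089  0.042 ] [166.  -73.9]
wallin R [ 0.7013 -0.1361  0.042 ] [158.8  -1.4]
C3 [ 0.726  -0.0108  0.012 ] [166.5 126.1]
plate edge [ 0.7103 -0.1207  0.012 ] [165.7  15.1]
pusher front [ 0.6251 -0.163   0.05  ] [ 86.9 -38.3]
post top [ 0.6512 -0.0528  0.09  ] [98.  74.4]
pin [ 0.6401 -0.0657  0.06  ] [88.7 60.2]
C1 [0.4392 0.0277 0.012 ] [-122.9  125.8]
C2 [ 0.4087 -0.1862  0.012 ] [-124.4  -90.3]
C3 [ 0.7256 -0.0088  0.012 ] [165.8 128. ]
platetop [ 0.4801 -0.1415  0.085 ] [-59.6 -36.4]
hub [ 0.5798 -0.0558  0.063 ] [27.7 61.9]
post [ 0.6448 -0.0576  0.09  ] [92.4 68.8]
```

```bash
python3 - <<'E'
from h import *
c=pickle.load(open("w7.pkl","rb"))
cv2.imwrite("pics/w7c.png",cv2.resize(c["img"][70:260,280:470,::-1],None,fx=3.1,fy=3.1,interpolation=cv2.INTER_CUBIC))
E
```

```text
(no output)
```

View pics/w7c.png

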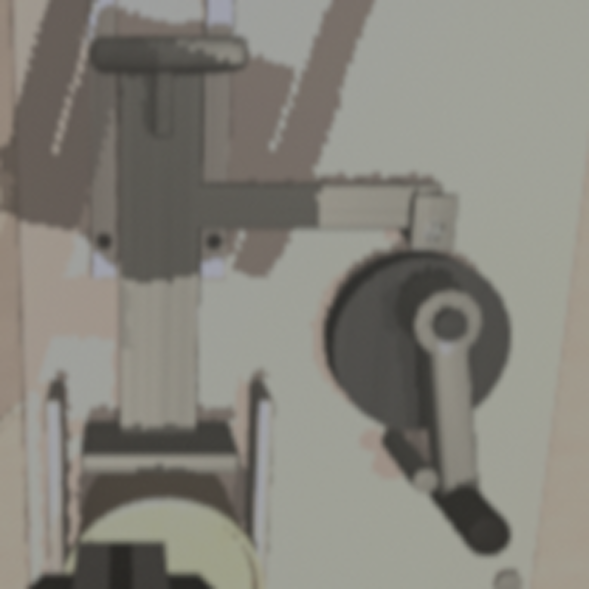

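>>> {"method": "drive_tool", "body": {
  "series": [
    [[0,0.1,-0.8],[0,0,0]],
    [[0,0.1,-0.9],[-1,0,0]],
    [[0,0.1,-0.9],[0,0,0]],
    [[0,0.1,-0.9],[0,0,0]],
    [[0,0,-0.9],[0,0,0]]
  ]
}}

```text
time: 13.2
eef_pos: [0.4449, -0.1476, 0.2718]
tcp_rot: [0.051, 0.704, -0.052, 0.707]
contact_force: [-1.5, -0.6, 0.4]
opening: -0.001
```

```bash
python3 st.py .438 -.143 .13 -.135
```

```text
t 13.2 pos [ 0.4449 -0.1476  0.2718] x [ 0.004 -0.002 -1.   ] zyaw -0.145 F [-1.5 -0.6  0.4] q [-0.54 -0.21  2.03  0.    1.31 -1.96] op -0.0
shift [ 2.836  0.075 -0.161] rv [-0.59  0.23  0.06]
```

>>> {"method": "drive_tool", "body": {
  "series": [
    [[0.7,0.05,-0.15],[-0.5,0,0]],
    [[0.8,0,-0.1],[0,0,0]],
    [[0.8,0,0],[0,0,0]],
    [[0.5,0,0],[0,0,0]],
    [[0.2,0,0],[0,0,0]]
  ]
}}

```text
time: 13.7
eef_pos: [0.4246, -0.142, 0.1225]
tcp_rot: [0.046, 0.699, -0.053, 0.711]
contact_force: [-0.1, 0.7, 0.3]
opening: -0.003
```

```bash
python3 st.py .438 -.143 .063 -.135
```

```text
t 13.7 pos [ 0.4246 -0.142   0.1225] x [ 0.017 -0.01  -1.   ] zyaw -0.139 F [-0.1  0.7  0.3] q [-0.55 -0.1   2.23 -0.    0.99 -1.98] op -0.0
shift [1.194 0.027 0.247] rv [-0.26  1.02  0.46]
```

>>> {"method": "drive_tool", "body": {
  "series": [
    [[0.6,0.02,0.05],[0,1,0.4]],
    [[0.5,0,0.05],[0,0,0]],
    [[0.1,0,0.2],[0,0,0]],
    [[0,0,0.2],[0,0,0]],
    [[0,0,0.1],[0,0,0]]
  ]
}}

```text
time: 14.2
eef_pos: [0.4536, -0.1456, 0.0627]
tcp_rot: [0.049, 0.705, -0.051, 0.706]
contact_force: [-0.2, -1.0, 0.1]
opening: -0.005
```

```bash
python3 st.py .4616 -.1488 .063 -.135
```

```text
t 14.2 pos [ 0.4536 -0.1456  0.0627] x [ 0.002 -0.002 -1.   ] zyaw -0.141 F [-0.2 -1.   0.1] q [-0.52  0.08  2.18 -0.    0.88 -1.95] op -0.01
shift [-0.005 -0.04   0.167] rv [-0.35  0.13  0.12]
```

>>> {"method": "drive_tool", "body": {
  "series": [
    [[0,-0.02,0.1],[0,0,0]],
    [[0,-0.02,0.08],[0,0,0]],
    [[0,0,0.08],[0,0,0]]
  ]
}}

```text
time: 14.5
eef_pos: [0.4619, -0.1487, 0.0645]
tcp_rot: [0.049, 0.711, -0.048, 0.7]
contact_force: [-20.5, -0.8, 13.9]
opening: -0.001
```

>>> {"method": "drive_tool", "body": {
  "series": [
    [[0,0,0.12],[0,0,0]],
    [[0,0,0.12],[0,0,0]]
  ]
}}

```text
time: 14.7
eef_pos: [0.4614, -0.1487, 0.0648]
tcp_rot: [0.048, 0.725, -0.045, 0.685]
contact_force: [-23.6, 0.5, 18.3]
opening: -0.006
```

>>> {"method": "drive_tool", "body": {
  "series": [
    [[0,0,-0.15],[0,0,0]],
    [[0,0,-0.3],[0,-3,0]],
    [[-0.3,0,-0.1],[0,0,0]],
    [[-0.8,0,0],[0,0,0]],
    [[-0.9,0,0],[0,0,0]]
  ]
}}

```text
time: 15.2
eef_pos: [0.4294, -0.1435, 0.1646]
tcp_rot: [0.048, 0.71, -0.044, 0.701]
contact_force: [1.2, -0.8, 0.2]
opening: -0.002
```

>>> {"method": "drive_tool", "body": {
  "series": [
    [[-0.9,0,0.3],[0,0,0]],
    [[-0.7,0,0.9],[0,0,0]],
    [[0,0,0.9],[0,0,0]],
    [[0,0,0.6],[0,0,0]],
    [[0,0,0],[0,0,0]]
  ]
}}

```text
time: 15.7
eef_pos: [0.5671, -0.1634, 0.2567]
tcp_rot: [0.045, 0.701, -0.048, 0.71]
contact_force: [-0.3, 0.7, -0.1]
opening: -0.003
```

```bash
python3 - <<'E'
from plant import ctrl
import cv2,pickle
c=ctrl.read_camera("wrist"); cv2.imwrite("pics/w9.png",c["img"][:,:,::-1])
c=ctrl.read_camera("side"); im=c["img"][170:270,270:420,::-1]
cv2.imwrite("pics/side9.png",cv2.resize(im,None,fx=5.3,fy=5.3,interpolation=cv2.INTER_CUBIC))
E
python3 st.py
```

```text
t 15.8 pos [ 0.5642 -0.1626  0.2555] x [ 0.009 -0.004 -1.   ] zyaw -0.133 F [-0.9 -0.4 -0.8] q [-0.45  0.08  1.79  0.    1.26 -1.89] op 0.0
```

View pics/w9.png

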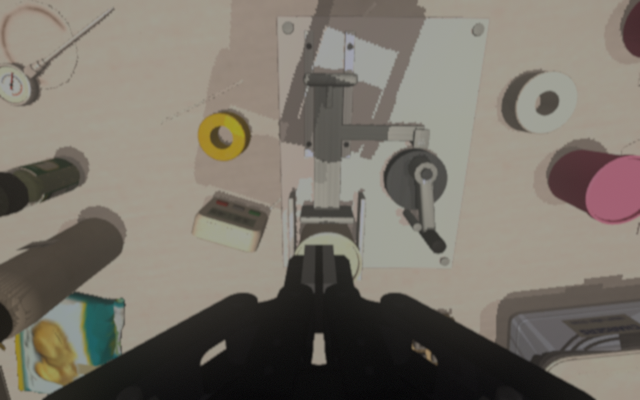

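View pics/side9.png

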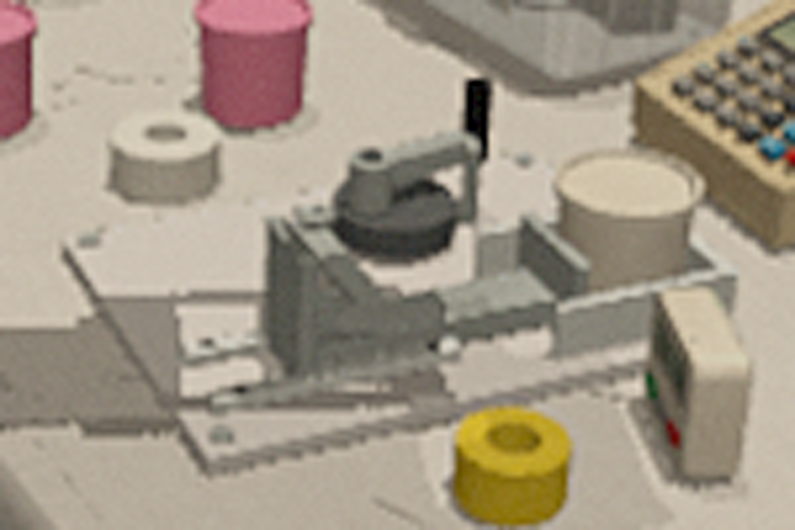

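The pictures show the lever on its pin (side crop (472,150)), the slide forward with its roller at the cam, the cup standing at the end wall, and the robot clear of everything. I'm handing it in.

```bash
python3 -c "
from plant import ctrl
print(ctrl.sign_off())"
```

```text
the job is handed in; nothing more can be done
None
```

The cup is clamped in the jig and the job was handed in at about 16 s, with the arm clear of everything. I pushed the cam lever clockwise to its stop pin with shut fingertips, then pushed the slide's upright plate forward until it stopped hard.

- **Lever:** the force rose from about 7 N while it was moving to 27 N at the end. The pictures afterwards show the bar resting on the pin.
- **Slide:** it stopped dead at 27 N. A second push stopped at the same spot, within about 0.5 mm, at 24 N. I could not measure the slide's travel directly, so "fully home" rests on that hard stop.
- **Cup:** in the overhead picture before the second push, the lid's far edge was at jig x = 157.5 mm against the wall face at 158 mm, with the pusher touching the cup. In the last side picture it had not moved.
- **Surroundings:** the rolls, timer and pink cups look unmoved in the last pictures.

**Checks that disagreed:**
- The wrist camera put points 5 to 15 mm farther left than the fixed cameras did.
- The fixed cameras placed the lid centre about 3 mm shorter of the wall. I trusted the overhead view because the lid and wall are measured in one picture.
- Both slide pushes also showed an unexplained upward force of about 14 to 21 N on the fingers. I took it to be friction on the plate.

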